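# Feed a lamp base through an engraver's spring gate

## Task

Pick up the short beech lamp base, lay it flat, slot upwards and lengthwise, in the open flared entry of the engraver's feed lane, and slide it along the lane floor through the spring gate until its leading end comes up against the rubber buffer. Press it home there with a firm but gentle push, about 10 newtons for half a second and never 20, without jamming it in the guides; then draw the gripper clear so that the gate swings fully shut behind the base. Leave everything else on the table where it is.

Things in the scene. Friction and masses are not known exactly. Their poses are not given: they have to be found in the camera images.
- lampbase_center (a point): Short beech lamp base, a block 110 long (its x) x 40 wide (its y) x 40 high (its z) mm with a narrow 86 x 7 mm slot, 14 deep, along the middle of its top. About 0.1 to 0.2 kg. The point is its centre, half-way up (20 mm above its underside). The two ends are alike: either may lead. It starts flat on the table, slot up.
- lane: Feed lane of a desktop engraver, fixed: a grey bed plate, 8 mm thick (lane floor at z = 8 mm), x = -190 to 244, 110 wide, with low aluminium guide bars 22 mm above the floor (top z = 30), open above; a white machine column, 160 high, at x = 244 to 354. Origin on the table, on the centre line, in the plane of the shut gate; x = feeding direction (into the machine), y across, z up.
- guides: The guide bars of the lane; origin and axes are the lane's. The bed is an open entry without guides from x = -190 to -110 mm. Flared guides then narrow from 68 mm apart at x = -110 to 44 mm apart at x = -50, and run straight, 44 mm apart, to the gate at x = 0. Guide bars are 8 mm thick.
- lane_bay (a point): In the bay behind the gate, on the lane floor, at lane x = 120, y = 0; axes as the lane's. The -y guide goes on straight at y = -22 mm to x = 215. The +y guide is set back to y = 36 (room for the open gate) up to x = 56, slants in to y = 24 at x = 80 and goes on to x = 215. A base pressed home has its centre between x = 115 and 150.
- gate (a joint): Spring gate: steel leaf 47 long, 4 thick, z = 10 to 42 mm of the lane, on an upright hinge at lane x = 0, y = 27, reaching to y = -20 mm. 0 = shut; grows (rad, to 1.6) as it swings into the machine. Its spring (0.036 N m shut, 0.13 wide open) resists a base, most when half open: push slowly. It sweeps 50 mm past x = 0, so it shuts only when base and gripper are clear of that.
- bracket: Dark steel stop bracket fixed in the lane, 12 x 60 x 46 mm. Origin: bottom centre of its face towards the gate, lane x = 219, z = 8 mm; axes as the lane's. Its black rubber buffer (28 wide, 24 high, 20 above the floor) stands out 19 to 49 mm towards the gate, set by hand, not reported: feel for it. It gives 1 mm per 7 N, at most 5 mm. Seat with 5 to 18 N; over 20 N harms it.
- marker_a_center (a point): Bystander: felt marker lying flat, 135 long (its x), 18 thick, near the robot; point at its middle.
- marker_b_center (a point): Bystander: felt marker lying flat, 135 long (its x), 18 thick, beyond the lamp base's start; point at its middle.
- roundbase_center (a point): Bystander: round beech lamp base, disc of 76 diameter, 24 high; point at its centre.
- adaptor_center (a point): Bystander: white plug adaptor 50 x 32 x 26 mm; point at its centre.
- taperoll: Bystander: roll of paper tape lying flat, 70 diameter, 20 high; origin at its underside's centre.
Things that resemble listed ones, but are neither listed nor needed, are in the scene too. What is shaped like the part that bears lampbase_center but green or red is not meant.

How it is judged:
By the outcome, as a careful person would: the job done as asked, in the order asked, and still so for the second after the job is handed in, with the robot touching nothing.
It also fails if it takes over 72 s, if anything falls off the work surface, if the arm or the gripper's body presses on something with over 40 N, if the wrist force passes 120 N, or if a joint passes its speed limit or range.

## Robot

A 7-joint arm with a two-finger parallel gripper is mounted at the origin on the work surface. World frame = base frame: x ahead of the robot, y to its left, z up, the work surface at z = 0. Lengths are in m, angles in rad, forces in N, time in s.
With the tool pointing down it reaches from about 0.375 to 0.925 m from the base axis. Payload 3.1 kg.
Tool frame: the origin (TCP) lies between the finger pads; the fingertips stand 19 mm ahead of it and the grasp point (between the pads) is the TCP; z points along the fingers, y is the direction in which the jaws open and shut (so a half turn about z gives the same grasp; the last joint's range is limited). The gripper opens to 85 mm and grips with 20 to 120 N. Pads are 22 mm wide; open, the fingers measure 114 mm over their backs; the gripper's body (76 mm by 85 mm) begins 54 mm behind the grasp point. The pads swing forward as they close: fully open they stand 13 mm farther back than shut.
Start: joints at [1.114, 0.383, 0.044, 1.598, -0.018, 1.161, -0.05], TCP at [0.228, -0.609, 0.25] pointing down, gripper open.
Joint ranges: [-2.61, 2.61], [-0.41, 2.15], [-1.48, 1.57], [0, 2.5], [-1.57, 4.71], [0.05, 1.97], [-2.85, 2.85]. Speed limits (rad/s): [2.79, 2.79, 3.14, 3.14, 3.14, 3.14, 3.14].

## Interface

Orientations are given as a unit quaternion [x, y, z, w].
In Python, from bench import move_ptp, movel, move_j, move_gripper, pause, inverse_kinematics, read_camera, camera_params, MotionError, sign_off, look_for, tip_of, read_time_s, read_qpos, read_joint_vel, read_effort, read_eef_pos, read_tcp_rot, read_ft_force, read_ft_torque, read_finger_gap gives the robot as it stands. Calls block until the motion is done:
- move_ptp(position, orientation): joint-space move of the TCP to a pose.
- movel(position, orientation=None, speed=0.15): straight line of the TCP; orientation=None keeps the orientation; speed is the mean speed in m/s.
- move_j(angles): joint-space move.
- move_gripper(opening, effort=None): finger opening in m; effort is the grip in N (None keeps the last); returns when the fingers have stopped.
- pause(seconds).
- inverse_kinematics(position, orientation): joint angles nearest the present ones, or None.
- read_camera(name): name is "side" or "top"; returns the picture (480x640x3 uint8, red, green, blue); there is no depth.
- camera_params(name): a dict with "K" (3x3 intrinsics, pixels), "dist_coeffs" ([k1, k2, p1, p2, k3] as OpenCV has them; the pictures are not rectified), "camera_from_world" (4x4, takes a point from world to camera coordinates). Camera axes: x right, y down, z forward; pixel columns grow to the right and rows downward; lengths in m; the calibration is good to about 2 mm. A picture is of the moment at which its call begins. camera_params takes no time and is no camera call.
A pose or a line that the arm cannot do raises MotionError and nothing moves.
- sign_off(): hands the job in, once; it reports no verdict.
Trained networks look in the newest picture that a camera, given by its name, has taken for a name from the list of things; names that differ only in an ending like _2 or _b are one class to them, and where a whole thing is asked for, a point or a joint stands for the part that bears it (a point fixed in the world has none). Each returns a list of dicts, best first, with "confidence" (0 to 1); they miss things now and then, are a little off and sometimes report something else, mostly with a low value. They report only what shows in the picture. A call takes as long as a camera call. They do not tell look-alikes from the thing itself.
- look_for(camera, name): "at" ([column, row] in pixels, amid what is visible of it).
- tip_of(camera, name): "at" ([column, row] in pixels: a listed point, or the origin of a listed thing).
Readings, each from a call of its own:
- read_time_s(): time.
- read_qpos(): joint angles.
- read_joint_vel(): joint speeds.
- read_effort(): joint torques, N m.
- read_eef_pos(): TCP position.
- read_tcp_rot(): TCP orientation.
- read_ft_force(): force on the tool from outside, world axes, zero at the start.
- read_ft_torque(): the same for the moment, N m.
- read_finger_gap(): finger opening in m.
Only numpy, scipy, OpenCV 4.12 (cv2) and the standard library are available. Lean on these libraries where they do the work, as an engineer would, in place of code of your own. Each camera call takes 0.05 s, during which the arm holds its last target.

## Working session

There is one attempt and no reset: what is moved stays moved. The work goes in short steps, each a Python script; the robot and the scene stay as the last script left them, time stands still between calls to the robot, and variables do not carry over. Pictures are saved under pics/ and viewed, and the job is handed in when it is done.

```bash
mkdir -p pics; ls; python3 - <<'E'
from bench import *
import cv2
for c in("top","side"):
    im=read_camera(c); cv2.imwrite(f"pics/{c}0.png",im[:,:,::-1])
    p=camera_params(c); print(c,p)
    for n in("lampbase_center","lane","lane_bay","gate","bracket","guides"):
        print(n,[(d['confidence'],[round(float(x)) for x in d['at']]) for d in look_for(c,n)[:4]] if n!="lane_bay" else None,[(d['confidence'],d['at']) for d in tip_of(c,n)[:4]] if n!="gate" else None)
print(read_time_s())
E
```

```text
pics
top {'K': array([[491.25507512,   0.        , 306.26996285],
       [  0.        , 491.25507512, 237.71046176],
       [  0.        ,   0.        ,   1.        ]]), 'dist_coeffs': array([0.0411861, 0.       , 0.       , 0.       , 0.       ]), 'camera_from_world': array([[-0.02850225, -0.99956963, -0.00694115, -0.06558317],
       [-0.98024938,  0.02930949, -0.19558144,  0.51988146],
       [ 0.19570071,  0.00122954, -0.9806629 ,  0.94789226],
       [ 0.        ,  0.        ,  0.        ,  1.        ]])}
lampbase_center [(0.95, [430, 375]), (0.75, [455, 293]), (0.74, [500, 236]), (0.61, [424, 231])] [(0.82, [499.5, 236.0]), (0.82, [428.0, 374.2]), (0.67, [424.1, 231.3]), (0.67, [453.0, 293.1])]
lane [(0.94, [167, 215])] [(0.85, [243.3, 211.6])]
lane_bay None [(0.59, [191.7, 216.3]), (0.23, [301.5, 302.8])]
gate [(0.65, [245, 206])] None
bracket [(0.95, [139, 220])] [(0.7, [143.4, 226.3])]
guides [(0.66, [216, 206])] [(0.89, [246.0, 210.3]), (0.52, [425.6, 234.0])]
side {'K': array([[572.36259861,   0.        , 315.93137325],
       [  0.        , 572.36259861, 235.81378654],
       [  0.        ,   0.        ,   1.        ]]), 'dist_coeffs': array([0.00135242, 0.        , 0.        , 0.        , 0.        ]), 'camera_from_world': array([[-0.79813534, -0.60243069, -0.00756537,  0.33707141],
       [-0.2882398 ,  0.39284343, -0.87326505,  0.22429687],
       [ 0.52905368, -0.69480306, -0.48718673,  0.73244094],
       [ 0.        ,  0.        ,  0.        ,  1.        ]])}
lampbase_center [(0.91, [437, 208]), (0.71, [494, 243]), (0.63, [411, 179])] [(0.97, [494.2, 244.8]), (0.81, [365.7, 201.2]), (0.62, [408.5, 176.6]), (0.57, [436.8, 207.5])]
lane [(0.76, [99, 318])] [(0.82, [222.4, 280.2])]
lane_bay None [(0.95, [177.6, 312.0])]
gate [(0.55, [225, 266])] None
bracket [(0.61, [146, 317])] []
guides [(0.75, [408, 253]), (0.56, [204, 287])] [(0.7, [224.8, 274.2])]
1.1
```

View pics/top0.png

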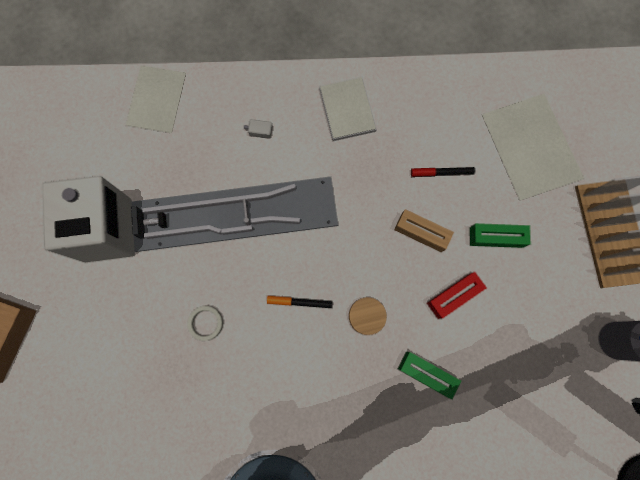

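View pics/side0.png

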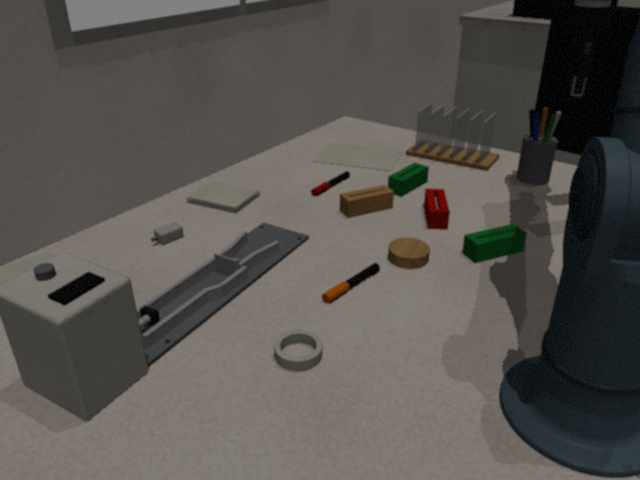

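Four blocks share the shape in the top view: green (500,236), red (455,293), green (430,375) and beech (424,231). Only the beech one fits the description; in the side view it is at (366,201). I'll check it in an enlarged crop.

```bash
python3 - <<'E'
import cv2
t=cv2.imread("pics/top0.png")
cv2.imwrite("pics/cropA.png",cv2.resize(t[195:265,380:470],None,fx=8,fy=8,interpolation=cv2.INTER_CUBIC))
cv2.imwrite("pics/cropB.png",cv2.resize(t[165:265,130:345],None,fx=3.7,fy=3.7,interpolation=cv2.INTER_CUBIC))
s=cv2.imread("pics/side0.png")
cv2.imwrite("pics/cropC.png",cv2.resize(s[215:365,130:320],None,fx=4,fy=4,interpolation=cv2.INTER_CUBIC))
E
```

```text
(no output)
```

View pics/cropA.png

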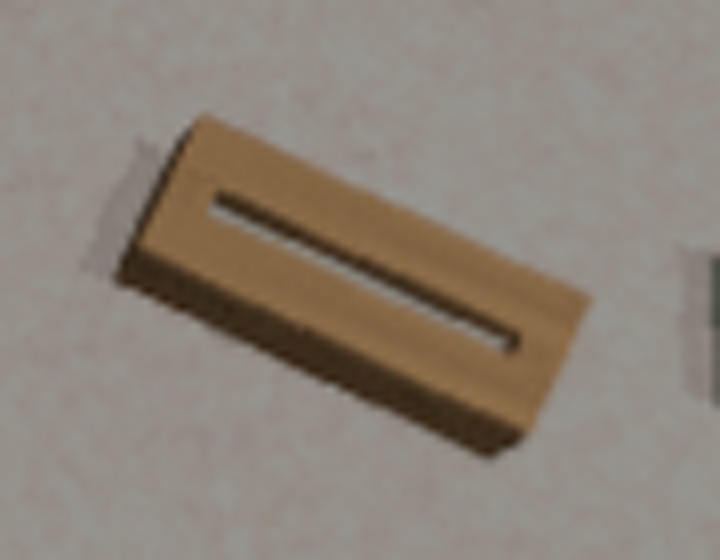

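View pics/cropB.png

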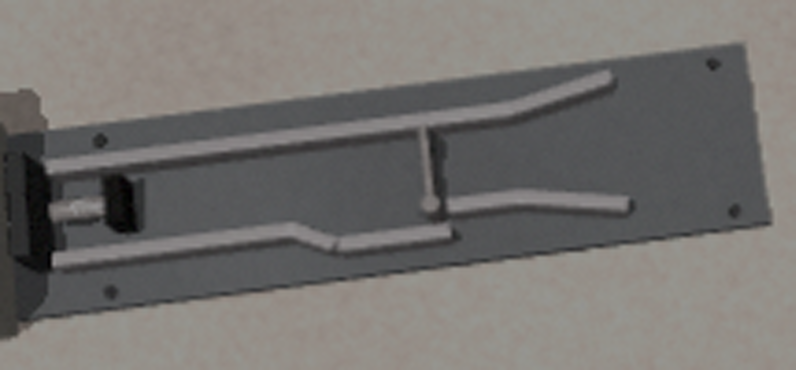

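View pics/cropC.png

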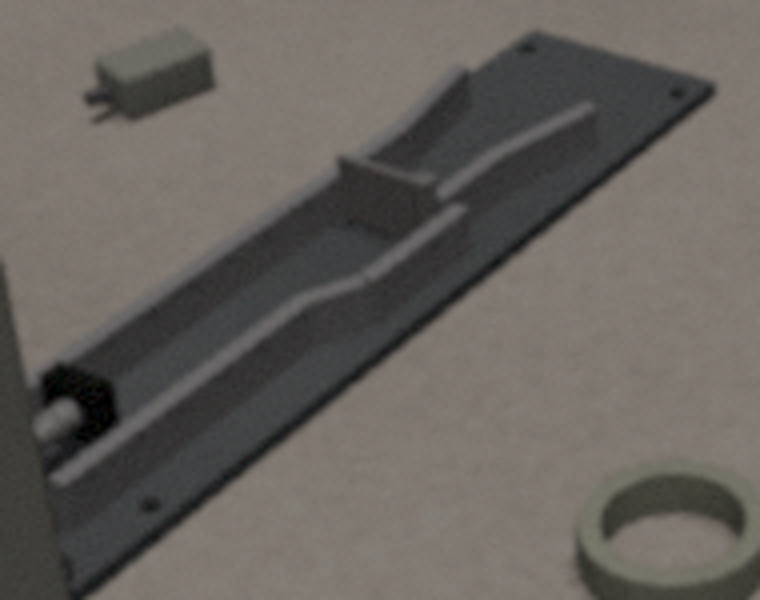

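The crop confirms it: beech, slot up, top corners at about (406,209), (454,232), (446,249) and (397,226). The lane's plate, guides and gate (shut, ~(245,205)) show clearly. I'll fit the poses from these points.

```bash
cat > fit.py <<'E'
import numpy as np, cv2
from bench import camera_params
from scipy.optimize import least_squares
P={c:camera_params(c) for c in("top","side")}
def proj(c,X):
    p=P[c];T=p["camera_from_world"]
    r=cv2.Rodrigues(T[:3,:3])[0]
    return cv2.projectPoints(np.asarray(X,float).reshape(-1,1,3),r,T[:3,3],p["K"],p["dist_coeffs"])[0].reshape(-1,2)
def place(q,L):
    L=np.asarray(L,float);c,s=np.cos(q[2]),np.sin(q[2])
    return np.c_[q[0]+c*L[:,0]-s*L[:,1],q[1]+s*L[:,0]+c*L[:,1],L[:,2]]
def fit(obs,q0):
    f=lambda q:np.concatenate([(proj(c,place(q,L))-np.asarray(u)).ravel() for c,L,u in obs])
    r=least_squares(f,q0,loss="soft_l1",f_scale=1.0); return r.x,f(r.x)
def pix(pts,f,o): return (np.asarray(pts,float)+.5)/f-.5+np.asarray(o)
E
cat > f1.py <<'E'
from fit import *
mm=1e-3
LT=np.array([(-190,-55,8),(-190,55,8),(-110,-38,30),(-110,38,30),(-50,-26,30),(-50,26,30),(0,-20,42),(0,27,42),(56,40,30),(80,28,30),(215,-26,30),(215,28,30)])*mm
uT=pix([(745,43),(771,224),(611,76),(632,205),(508,108),(525,197),(424,125),(431,203),(338,245),(294,230),(47,167),(55,262)],3.7,(130,165))
LS=np.array([(-190,-55,8),(-190,55,8),(-110,38,30),(-110,-38,30),(0,-20,42),(0,27,42),(56,40,30),(80,28,30)])*mm
uS=pix([(535,30),(714,87),(590,105),(463,70),(343,158),(433,178),(370,276),(308,303)],4,(130,215))
q0=[.53,.05,1.6]
for o in([("top",LT,uT)],[("side",LS,uS)],[("top",LT,uT),("side",LS,uS)]):
    q,r=fit(o,q0);print("lane",q.round(4));print(r.reshape(-1,2).round(1).tolist())
B=np.array([(-55,20,40),(55,20,40),(55,-20,40),(-55,-20,40)])*mm
uB=pix([(205,113),(592,297),(530,432),(140,247)],8,(380,195))
# image right = world -y
for y0 in (-2.0,1.1):
    q,r=fit([("top",B,uB)],[.5,-.3,y0]);print("base",q.round(4),r.reshape(-1,2).round(1).tolist())
    print(proj("side",[[q[0],q[1],.02]]))
E
python3 f1.py
```

```text
lane [0.5873 0.0448 1.6729]
[[0.2, -0.2], [0.3, -0.2], [0.6, -0.0], [-0.5, -0.3], [1.0, 0.3], [-0.7, -0.0], [-0.3, -0.1], [0.3, 0.6], [0.0, 0.0], [-0.1, -0.0], [-0.1, 0.3], [-0.5, -0.3]]
lane [0.5871 0.0453 1.6788]
[[-0.4, 0.2], [0.6, -1.0], [1.1, 0.1], [-0.1, -1.0], [-0.3, -0.4], [-1.4, 1.7], [0.1, 1.1], [0.3, -0.6]]
lane [0.5874 0.0449 1.6748]
[[0.0, -0.4], [0.3, -0.4], [0.5, -0.1], [-0.6, -0.4], [0.9, 0.3], [-0.8, -0.1], [-0.4, -0.1], [0.2, 0.5], [0.0, 0.0], [-0.1, 0.0], [-0.2, 0.5], [-0.6, -0.2], [0.0, 0.1], [0.9, -0.9], [1.3, 0.1], [0.2, -1.1], [-0.3, -0.6], [-1.4, 1.6], [-0.0, 0.9], [0.2, -0.7]]
base [ 0.532  -0.3258 -2.0652] [[-0.4, -0.2], [0.4, 0.0], [0.3, 0.3], [-0.3, -0.1]]
[[366.44372497 201.17005068]]
base [ 0.5344 -0.2442  1.3255] [[4.9, 34.8], [-96.3, 0.5], [-84.8, -34.8], [16.5, -0.6]]
[[343.92900716 214.80807611]]
```

The lane fits at (0.587, 0.045) with yaw 1.674, and the base at (0.532, -0.326) with axis yaw 1.076. The base prediction in the side view (366,201) matches the network. Next I pick it up.

```bash
cat > h.py <<'E'
from bench import *
import numpy as np, cv2
from scipy.spatial.transform import Rotation as R
LQ=np.array([.5874,.0449,1.6740])
ex=np.array([np.cos(LQ[2]),np.sin(LQ[2]),0]);ey=np.array([-ex[1],ex[0],0])
def W(x,y,z): return np.array([LQ[0],LQ[1],0])+ex*x*1e-3+ey*y*1e-3+np.array([0,0,z*1e-3])
def down(yaw): return (R.from_euler('z',yaw)*R.from_euler('x',np.pi)).as_quat()
def lane(p):
    d=np.asarray(p)-[LQ[0],LQ[1],0]; return np.array([d@ex,d@ey,d[2]])*1e3
def F():
    f=np.array(read_ft_force()); return np.array([f@ex,f@ey,f[2]]).round(2)
def shot(c,n,box=None,k=1):
    im=read_camera(c)[:,:,::-1]
    if box: im=im[box[1]:box[3],box[0]:box[2]]
    cv2.imwrite("pics/"+n,cv2.resize(im,None,fx=k,fy=k,interpolation=cv2.INTER_CUBIC))
E
python3 - <<'E'
from h import *
print(read_tcp_rot(),R.from_quat(read_tcp_rot()).as_matrix().round(2).tolist(),F(),read_finger_gap())
for y in (1.0764,1.0764-np.pi,):
    print(y,inverse_kinematics([.532,-.326,.15],down(y)))
for y in(1.674,1.674-np.pi):
    for l in((-134,0,40),(-205,0,40),(70,0,40)): 
        q=inverse_kinematics(W(*l),down(y)); print(y,l,None if q is None else np.round(q,2))
E
```

```text
[ 9.83947919e-01  1.78455857e-01 -2.19779198e-06  1.15251408e-05] [[0.94, 0.35, -0.0], [0.35, -0.94, -0.0], [-0.0, 0.0, -1.0]] [ 0.21  0.45 -0.66] 0.0855271810340307
1.0764 [ 0.67622094  0.45065418 -0.24117951  1.73560894  0.12641115  0.97047911
 -0.10774066]
-2.065192653589793 [-0.40680426  0.95947694  1.36794927  1.78598723 -0.99082111  1.28311941
 -2.40739818]
1.674 (-134, 0, 40) [ 0.51  0.63 -0.54  1.81  0.43  0.82 -0.14]
1.674 (-205, 0, 40) [ 0.58  0.66 -0.5   1.76  0.41  0.84 -0.01]
1.674 (70, 0, 40) [ 0.22  0.62 -0.6   1.85  0.47  0.81 -0.52]
-1.4675926535897932 (-134, 0, 40) [-0.82  1.21  1.36  1.87 -1.27  1.27 -2.07]
-1.4675926535897932 (-205, 0, 40) [ 0.13  0.59  0.07  1.78 -0.06  0.77 -2.8 ]
-1.4675926535897932 (70, 0, 40) [ 0.64  1.02 -1.25  1.83  1.07  1.17  2.25]
```

```bash
python3 - <<'E'
from h import *
o=down(1.0764)
move_ptp([.532,-.326,.14],o); move_gripper(.07,40)
movel([.532,-.326,.060],o,speed=.15)
movel([.532,-.326,.032],o,speed=.06); print("fz",F())
move_gripper(0.0,40); print("gap",read_finger_gap(),F())
movel([.532,-.326,.10],o); print("gap",read_finger_gap(),F(),read_time_s())
shot("side","lift.png",(280,100,480,250),4)
shot("top","liftt.png",(360,150,510,270),5)
E
```

```text
fz [-0.14 -0.06  1.05]
gap 0.03958057251097158 [-0.3  -0.54  1.16]
gap 0.0392447058093804 [-0.34 -0.59 -0.64] 5.2667
```

View pics/lift.png

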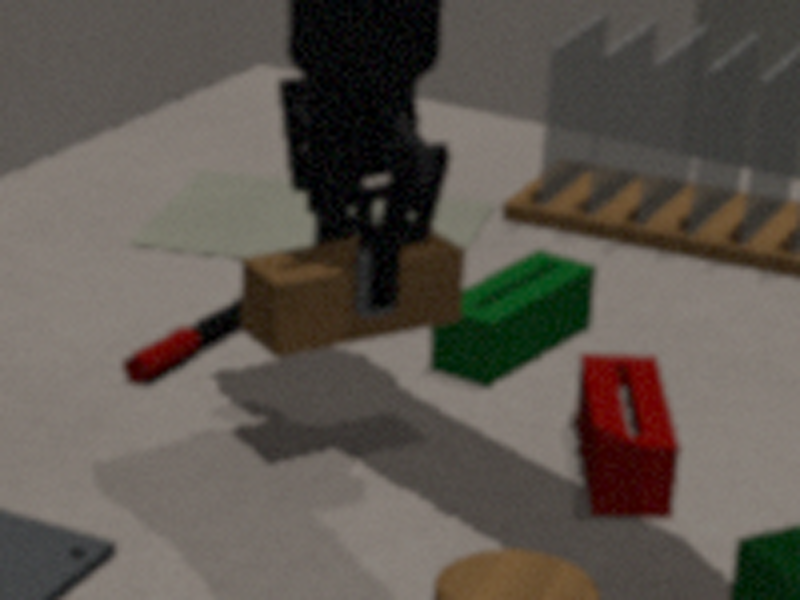

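The base is held level and central with a 39 mm gap, and nothing else moved. Now I place it in the entry.

```bash
python3 - <<'E'
from h import *
o=down(LQ[2])
move_ptp(W(-134,0,110),o)
movel(W(-134,0,55),o,speed=.1); print(F())
z=43
movel(W(-134,0,z),o,speed=.04); 
while z>38.5:
    z-=.5; movel(W(-134,0,z),o,speed=.03); f=F()
    if f[2]>2.5: break
print("z",z,f,lane(read_eef_pos()),read_finger_gap(),read_time_s())
shot("top","placed.png",(180,150,360,270),4)
shot("side","placeds.png",(180,150,380,300),4)
E
```

```text
[ 0.16  0.44 -0.67]
z 40.0 [-0.27  1.62  4.54] [-134.01892882   -0.15339054   40.5787515 ] 0.03988615219948718 8.9917
```

View pics/placed.png

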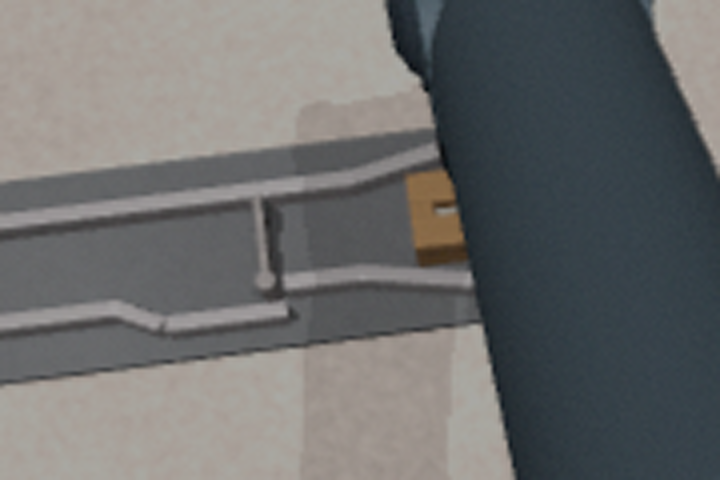

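View pics/placeds.png

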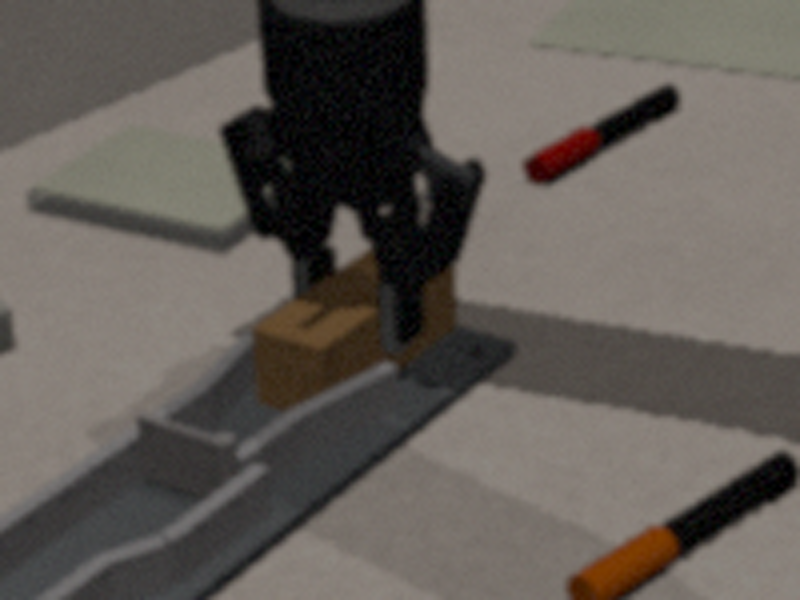

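The base sits on the floor in the entry, aligned between the flares and touching neither; its leading end is at top-crop (405–465, 215). I'll release it, shut the fingers, move behind it and check the fingertip height.

```bash
python3 - <<'E'
from h import *
from fit import proj
o=down(LQ[2])
move_gripper(.058); 
movel(W(-134,0,110),o,speed=.2)
move_gripper(0.0,30)
movel(W(-222,0,110),o,speed=.2)
movel(W(-222,0,44),o,speed=.15)
print(lane(read_eef_pos()),read_finger_gap(),F(),read_time_s())
shot("side","behind.png",(240,120,400,240),5)
shot("top","behindt.png",(180,150,380,270),4)
for z in(8,25,44):print(z,(proj("side",[W(-222,0,z)])-[240,120])*5)
E
```

```text
[-220.74676981   -0.52789041   44.14073155] -0.0002977264461785984 [-0.06 -0.23  0.07] 11.6833
8 [[272.150079   511.51975143]]
25 [[271.0700743  474.58274782]]
44 [[269.84463554 432.67375635]]
```

View pics/behind.png

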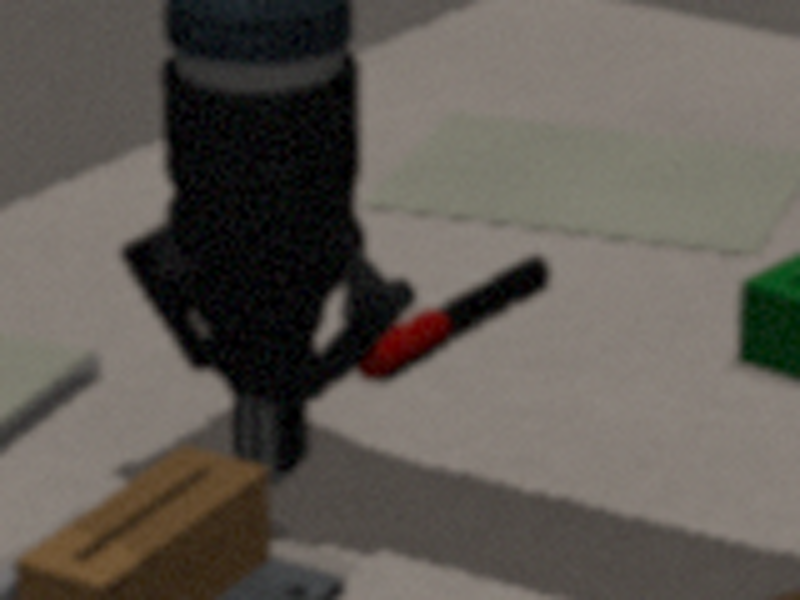

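View pics/behindt.png

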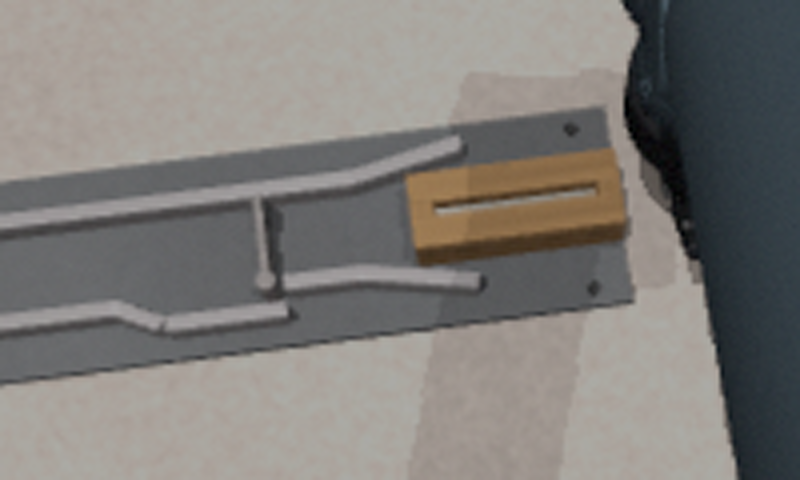

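With the fingers shut, their tips stand 19 mm below the TCP, as expected, and the base lies straight. I'll push at TCP z = 36 mm, monitoring the force.

```bash
python3 - <<'E'
from h import *
o=down(LQ[2])
f0=F(); print(f0)
movel(W(-215,0,36),o,speed=.08)
x=-215
while x<-118:
    d=10 if x<-185 else 7
    x+=d; movel(W(x,0,36),o,speed=.05); f=F()-f0; print(x,lane(read_eef_pos()).round(1),f)
    if f[0]<-6: print("STOP"); break
print(read_time_s())
shot("top","p1.png",(130,150,330,270),4); shot("side","p1s.png",(160,180,340,310),4.4)
E
```

```text
[-0.54 -0.12 -0.55]
-205 [-204.1   -0.3   36.2] [0.58 0.07 1.42]
-195 [-1.941e+02 -1.000e-01  3.600e+01] [0.15 0.61 0.42]
-185 [-1.84e+02 -1.00e-01  3.60e+01] [-0.55  0.22  0.91]
-178 [-1.772e+02 -1.000e-01  3.600e+01] [0.72 0.65 0.46]
-171 [-1.701e+02 -1.000e-01  3.600e+01] [0.82 0.69 0.74]
-164 [-1.631e+02 -1.000e-01  3.600e+01] [ 0.83 -0.03  0.14]
-157 [-1.56e+02 -1.00e-01  3.60e+01] [ 1.27 -0.08  0.38]
-150 [-1.491e+02 -1.000e-01  3.600e+01] [-0.19 -0.31 -0.26]
-143 [-1.421e+02 -1.000e-01  3.600e+01] [-0.39  0.59  0.04]
-136 [-1.351e+02 -1.000e-01  3.600e+01] [ 1.19 -0.69 -0.1 ]
-129 [-1.281e+02 -1.000e-01  3.600e+01] [ 1.33 -0.43 -0.11]
-122 [-122.2   -0.2   36.2] [-0.5  -0.44  1.49]
-115 [-119.3   -0.6   36.6] [-6.1  -1.38  0.79]
STOP
16.0333
```

View pics/p1.png

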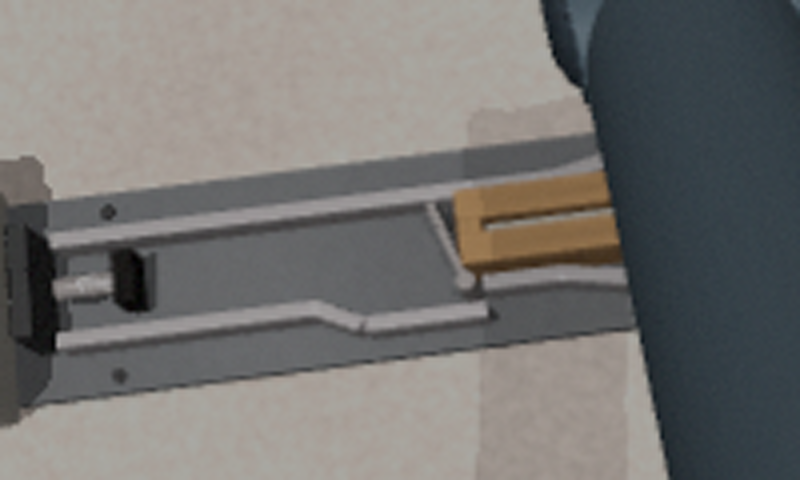

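View pics/p1s.png

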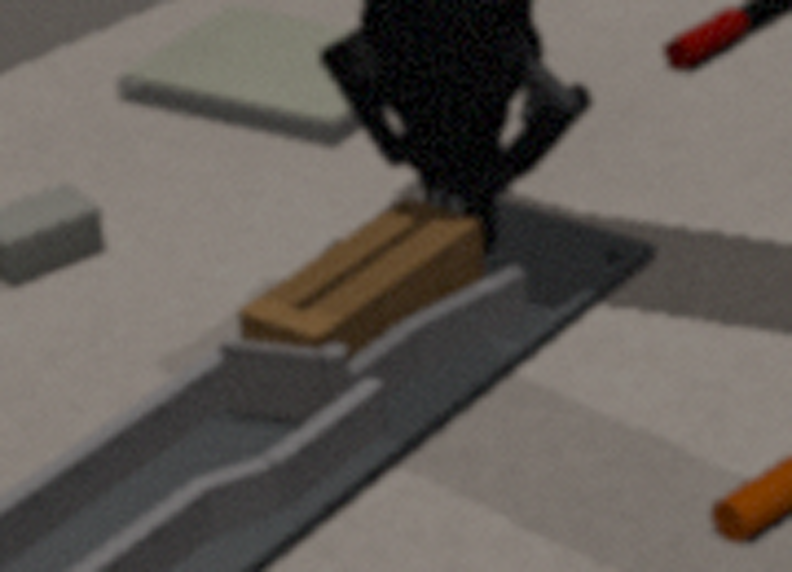

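The gate is opening (leaf from (430,205) to (465,280) in the crop) and the base is straight. The arm is compliant, at about 1.5 N/mm. I'll continue slowly.

```bash
python3 - <<'E'
from h import *
o=down(LQ[2])
f0=np.array([-.3,-.1,-.5])
x=-115
while x<44:
    x+=3; movel(W(x,0,36),o,speed=.03); f=F()-f0; p=lane(read_eef_pos())
    print(x,p.round(1),f.round(1))
    if f[0]<-13: print("STOP"); break
    if x>-70 and f[0]<-7: print("STOP2"); break
    if read_time_s()>38: break
print(read_time_s())
shot("top","p2.png",(130,150,330,270),4); shot("side","p2s.png",(120,200,300,330),4.4)
E
```

```text
-112 [-117.9   -0.8   36.7] [-8.5 -1.   0.5]
-109 [-116.3   -1.    36.9] [-9.  -1.1  1.3]
-106 [-112.7   -0.7   36.8] [-8.7 -1.1  1.2]
-103 [-109.3   -0.7   36.7] [-8.2 -0.7  1. ]
-100 [-105.5   -0.5   36.6] [-7.3  0.2  1.6]
-97 [-101.6   -0.3   36.4] [-6.2  0.4  1.3]
-94 [-97.7  -0.1  36.3] [-5.5 -1.2  1.8]
-91 [-93.7  -0.   36.2] [-5.   0.6  1. ]
-88 [-89.4  -0.1  36.2] [-3.8 -0.4  1. ]
-85 [-85.2  -0.1  36.2] [-4.2  0.4  2.2]
-82 [-81.6  -0.1  36.1] [-3.6 -0.1  2.8]
-79 [-78.5  -0.1  36.1] [-2.7 -0.3  2.1]
-76 [-75.5  -0.1  36.1] [-4.3 -0.3  3. ]
-73 [-72.5  -0.1  36. ] [-3.  -0.5  3.3]
-70 [-69.5  -0.   36. ] [-3.   0.6  3. ]
-67 [-66.4   0.   36. ] [-3.2 -1.2  2.4]
-64 [-63.3   0.   35.9] [-1.9 -0.2  2.4]
-61 [-60.3   0.1  35.9] [-2.4 -1.4  1.8]
-58 [-57.3   0.1  35.9] [-1.1 -0.1  1.9]
-55 [-54.3   0.1  35.9] [-2.1 -0.8  1.2]
-52 [-51.3   0.1  35.9] [-1.2 -0.6  2.2]
-49 [-48.3   0.1  35.9] [-1.6 -0.   1.2]
-46 [-45.4   0.   36. ] [-1.9 -0.9 -0.2]
-43 [-42.3   0.   36. ] [-1.3 -0.9  1.7]
-40 [-39.4   0.   35.9] [-0.2 -0.4  0.9]
-37 [-36.4   0.   36. ] [-0.9 -0.5  0.1]
-34 [-33.4 
[... 325 characters left out ...]
6  0.1 36. ] [-2.9  1.6  0.6]
-7 [-6.7  0.2 35.9] [-2.5  1.2  2.3]
-4 [-3.7  0.1 35.9] [-2.8  1.1  1.8]
-1 [-0.7  0.1 36. ] [-2.9  1.7  1.8]
2 [ 2.3  0.1 35.9] [-2.8  1.   1.3]
5 [ 5.3  0.1 35.9] [-3.   1.6  2.7]
8 [ 8.4  0.1 36. ] [-2.7  1.7  2.3]
11 [11.3  0.1 36. ] [-2.7  1.4  1.2]
14 [14.4  0.1 36. ] [-2.5  0.7  2.4]
17 [17.4  0.1 36. ] [-2.4  2.5  0.9]
20 [20.4  0.1 35.9] [-1.6  1.8  1.2]
23 [23.4  0.  36. ] [-1.4  1.8  1. ]
26 [26.4  0.  36. ] [-2.1  1.3  1.1]
29 [29.4  0.1 36. ] [-2.9  1.4  1. ]
32 [32.4  0.1 35.9] [-2.1  1.7  0.2]
35 [35.4  0.  36. ] [-3.6  1.6  2. ]
38 [39.2 -1.9 36.7] [-1.2 -1.3 -0.1]
41 [42.5 -1.3 36.7] [-0.4 -3.2  0.8]
44 [44.9 -0.5 36.4] [-1.  -2.2  2.1]
29.3833
```

View pics/p2.png

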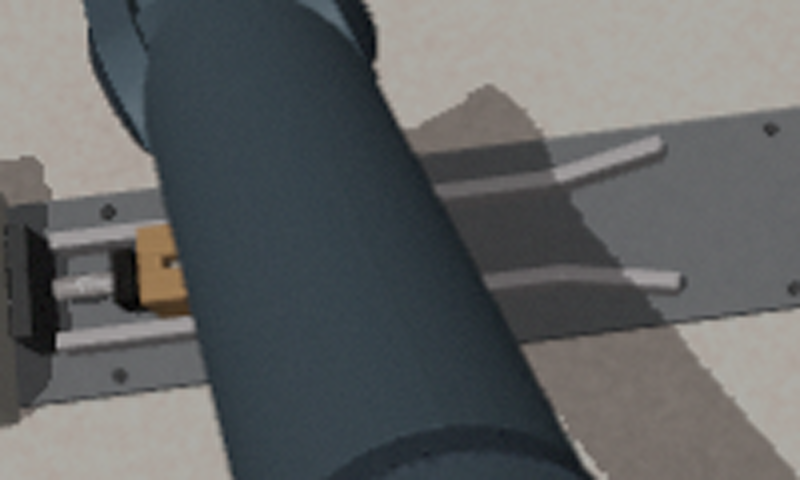

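View pics/p2s.png

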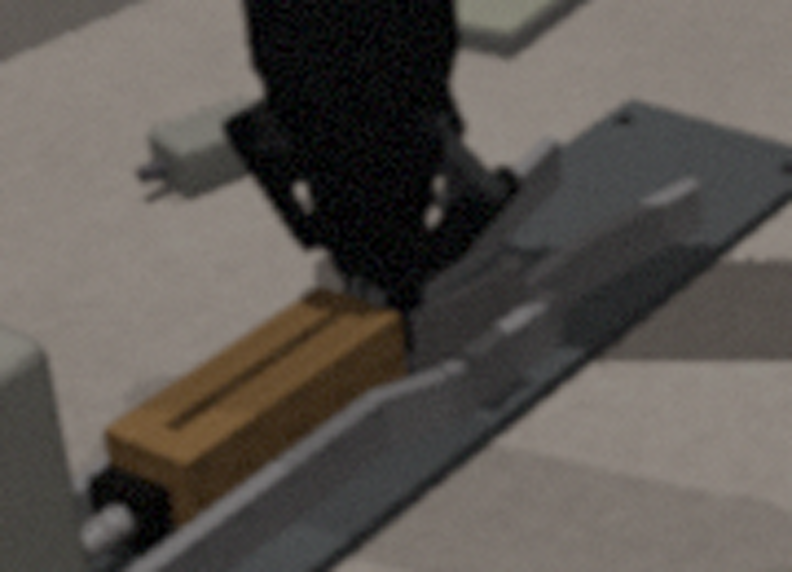

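The gate has passed the base and now rests on the gripper, and the base is just short of the buffer. I'll feel for the buffer in small steps.

```bash
python3 - <<'E'
from h import *
o=down(LQ[2])
f0=np.array([-.3,-.1,-.5])
x=44
def fx(n=4):
    return np.mean([F() for _ in range(n)],0)-f0
while x<98:
    x+=1 ; movel(W(x,0,36),o,speed=.03); f=fx(); p=lane(read_eef_pos())
    print(x,p.round(1),f.round(1))
    if f[0]<-9.7: break
t=read_time_s()
while read_time_s()-t<.65:
    pause(.1); print(fx(2).round(1))
print(lane(read_eef_pos()),read_time_s())
shot("top","p3.png",(130,150,330,270),4); shot("side","p3s.png",(120,200,300,330),4.4)
E
```

```text
45 [45.1 -0.2 36.2] [-0.9 -2.8  3.5]
46 [45.6  0.1 35.9] [-1.  -2.7  2.3]
47 [46.6  0.3 35.8] [-1.6 -2.1  1.7]
48 [48.   0.3 35.7] [-1.3 -1.9  0.2]
49 [49.3  0.3 35.8] [-0.8 -2.   0.2]
50 [50.2  0.2 35.9] [-0.7 -2.7 -1.4]
51 [50.5 -0.1 35.9] [-2.8 -2.2 -0.3]
52 [50.8 -0.1 36. ] [-4.7 -2.6 -0.2]
53 [51.1 -0.2 36. ] [-5.1 -2.4  0.8]
54 [51.2 -0.2 36. ] [-6.4 -2.8  0.4]
55 [51.3 -0.2 36. ] [-6.8 -2.1  0.3]
56 [51.5 -0.2 36. ] [-7.6 -2.9  1.2]
57 [51.6 -0.3 36. ] [-9.4 -1.6  1.1]
58 [51.7 -0.3 36. ] [-10.3  -2.    1.4]
[-10.2  -2.4   1.3]
[-10.   -2.7   1. ]
[-10.2  -3.    0.5]
[-11.1  -2.2   0.9]
[-9.5 -1.3  1.1]
[-10.3  -2.6   1.2]
[-9.9 -2.3  0.8]
[51.73105999 -0.29550202 35.98782091] 33.6833
```

View pics/p3s.png

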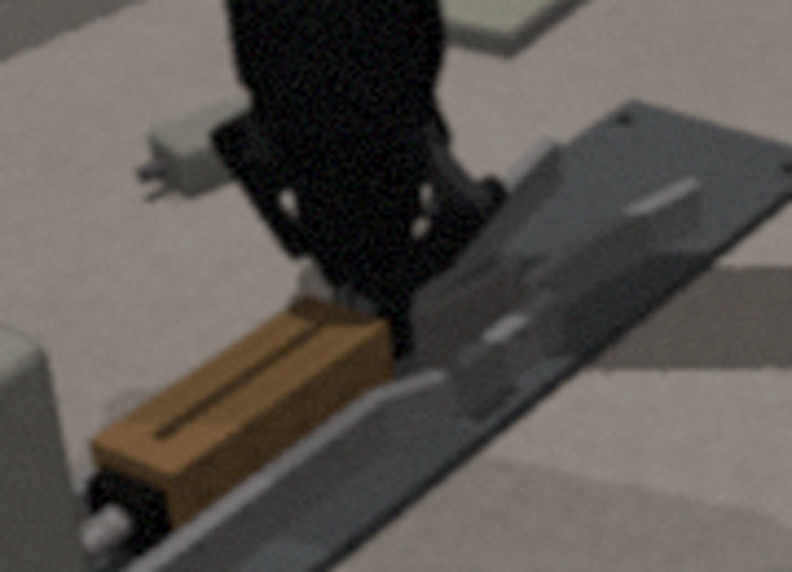

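Buffer contact came at TCP x≈50.5, then 1.4 mm of give at 10 N, which matches 7 N/mm. It was held for more than 0.6 s. Now I ease off and lift clear.

```bash
python3 - <<'E'
from h import *
o=down(LQ[2])
movel(W(49,0,36),o,speed=.03); print(F())
movel(W(46,0,36),o,speed=.03); print(F())
movel(W(46,0,75),o,speed=.05); print(F(), lane(read_eef_pos()))
movel(W(20,0,150),o,speed=.2)
move_ptp(W(-250,0,220),o); pause(.3)
print(F(),read_time_s())
shot("top","e.png",(130,150,330,270),4); shot("side","es.png",(120,200,300,330),4.4); shot("top","ef.png")
E
```

```text
[-1.04 -3.5  -0.25]
[ 2.39 -3.41  0.63]
[ 0.08 -0.13  0.66] [45.94768504  0.58598929 74.66509093]
[ 0.63 -0.24  0.51] 37.35
```

View pics/e.png

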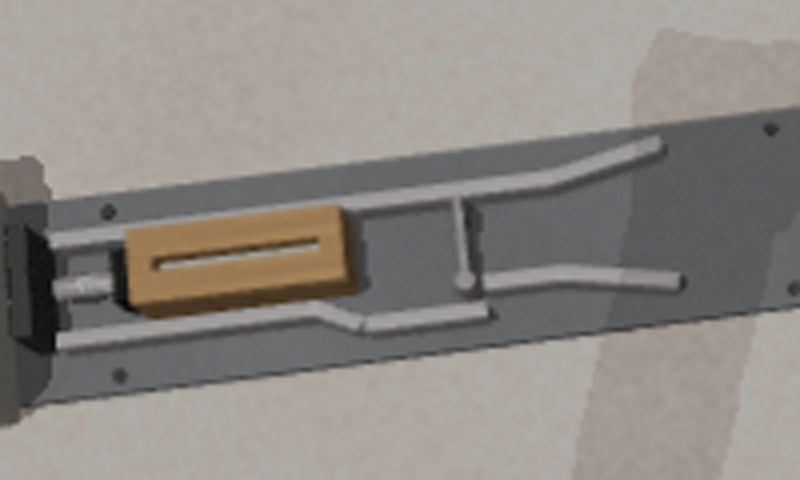

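View pics/es.png

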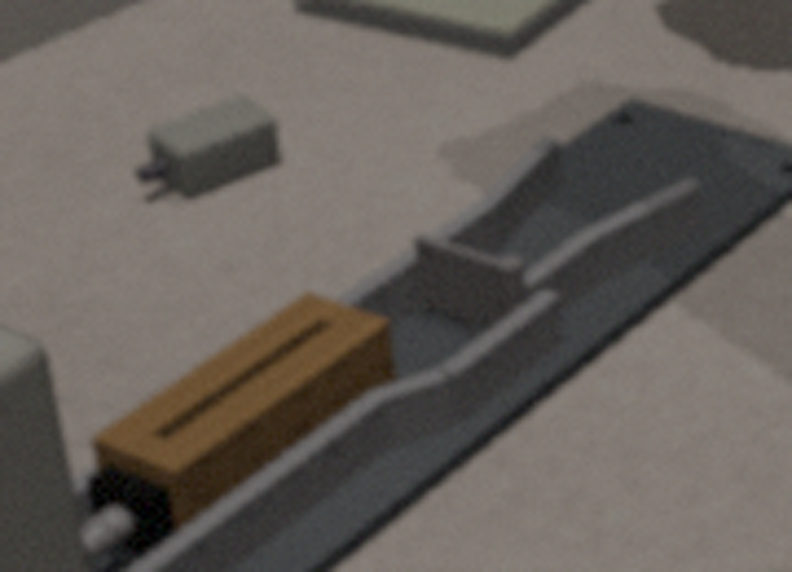

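View pics/ef.png

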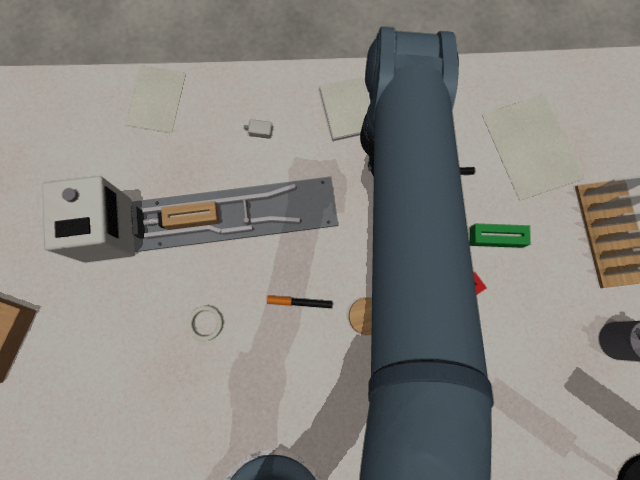

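```bash
python3 - <<'E'
from fit import *
from h import lane
B=np.array([(55,-20,48),(-55,-20,48),(-55,20,48),(55,20,48)])*1e-3
q,r=fit([("top",B,pix([(126,231),(341,206),(349,282),(132,306)],4,(130,150)))],[.58,.16,1.67]);print(q,r.round(1),lane([q[0],q[1],.028]))
import bench
bench.sign_off();print(bench.read_time_s())
E
```

```text
[0.57606583 0.15927326 1.6611775 ] [ 0.4  0.  -0.1  0.1 -0.4 -0.2  0.1  0.1] [114.93235977  -0.50893487  28.        ]
the job is handed in; nothing more can be done
the job is handed in; nothing more can be done
```

I fed the beech lamp base slot up through the gate, pressed it against the buffer, and handed the job in with the gripper well clear. The arm's clock read about 37 s at the last check.

- **Feeding:** I picked up the beech block and laid it in the flared entry. I pushed it along the floor from behind with shut fingers. The gate resisted with up to about 9 N, and nothing jammed.
- **Pressing home:** The buffer was touched at a tool position of about x = 50.5 mm. I pressed with about 10 N for roughly 0.65 s, and the highest reading was about 11 N. The base then moved 1.4 mm further, which matches the stated 7 N/mm.
- **Gate and surroundings:** In the last pictures the gate is fully shut, in the same place as at the start. The base lies straight in the bay with its slot up and its leading end at the buffer. The plug adaptor, tape roll and orange marker are where they started. The arm partly hid the round base, the red marker and the red block, and fully hid one green block; what shows had not moved.
- **One disagreement:** By touch, the base's centre is at about lane x = 116 mm. The last image fit puts it at 114.9 mm, just under the 115 mm limit of the seated range. I trusted the touch reading, because the difference is within the 2 mm camera calibration error and the buffer contact was clear.

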